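Find the solid kiln prop on the pivot balance

TASK

Two look-alike kiln props with flared feet stand on the long ware board; one is solid and the other hollow, so only their weight tells them apart. Stand them on the two opposite pans of the pivot balance, one in each, let go and see which side drops, then move the prop on the side that dropped into the empty bay of the wooden tray, standing upright on the tray floor, and leave the lighter one standing in its pan. Do not topple a prop, and do not shift or knock over the jar or the hand stamp that share the board.

Things in the scene. Friction and masses are not known exactly. Their poses are not given: they have to be found in the camera images.
- prop_1_mid (a point): One of two kiln props of pale fired clay that look the same: a round post 60 mm high, 32 mm diameter, with a flared foot of 42 mm diameter (the flare ends 16 mm above the underside). They weigh 55 to 150 g; which one is heavier is found by weighing (by 30 g or more). This point is on its axis, half-way up, 30 mm above its underside; z is the prop's axis.
- prop_2_mid (a point): One of two kiln props of pale fired clay that look the same: a round post 60 mm high, 32 mm diameter, with a flared foot of 42 mm diameter (the flare ends 16 mm above the underside). They weigh 55 to 150 g; which one is heavier is found by weighing (by 30 g or more). This point is on its axis, half-way up, 30 mm above its underside; z is the prop's axis.
- beam (a joint): Tilt of the balance beam (rad), which rocks about the pivot between stops at -0.14 and +0.14, 0 is level (where it rests when empty). Positive: the left pan is down; negative: the right pan is down. The hinge is lightly sprung and damped: one prop alone, or the heavier of two, takes its side down to the stop in about one second.
- pan_left (a point): Centre of the flat floor of the balance's left pan (on the balance's +y side), a round steel dish 76 mm across, inner floor about 64 mm, with a rim standing 6 mm above the floor. Fixed on the beam 120 mm from the pivot, it tilts and moves with it; floor 83 mm above the table when the beam is level, some 17 mm lower or higher at the stops. z points up out of the dish.
- pan_right (a point): The same for the right pan, on the balance's -y side.
- pivot (a point): Pivot of the balance, 70 mm above the table, in the middle of the beam between two grey cheeks 40 mm wide that reach 84 mm above the table, on a grey base 110 x 160 x 14 mm. x and y are the balance's axes, its beam lies along y.
- tray_bay (a point): Centre of the floor of the empty bay of the low wooden tray, whose axes it shares. Tray: 160 mm (y) x 100 mm (x), walls 6 mm thick and 18 mm high, floor 6 mm above the table. The bay is 88 mm wide in x and ends 40 mm away at the -y wall; two fixed stock props 45 mm high, 42 mm wide, stand 84 mm away in +y, at x -23 and +23 mm. The tray is left or right of the robot, at any yaw.
- board_mid (a point): Centre of the top of the plywood ware board, 330 mm long (its y), 100 mm wide (its x), top 15 mm above the table, fixed. The two props, the jar and the hand stamp stand on it in a row in any order, 70 to 90 mm apart.
- jar: Bystander: a lidded glass jar, 46 mm diameter, 68 mm high, on the board. Origin at the centre of its underside.
- stamp: Bystander: a wooden hand stamp on the board, block 42 x 42 x 30 mm with a round handle 22 mm across, 65 mm high in all. Origin at the centre of its underside.
- planter: Obstacle, fixed: a clay planter box 90 x 140 mm (x, y), top 95 mm above the table, on a round plastic bat 190 mm across, on the opposite side from the tray. Origin at the centre of the bat's underside.
Not all that is in view belongs to the job. What is shaped like the part that bears prop_2_mid but pink or turquoise is not meant.

How it is judged:
On the way, in this order (a step that is already met when the one before it is completed fails the run):
1. both props stand released in opposite pans, and the beam has dropped to one side (contact force between the fingers and anything else below 0.1 N and (((horizontal distance between prop_2_mid and pan_left below 0.026 m and z of prop_2_mid in the frame of pan_left between 0.024 and 0.036 m and angle between prop_2_mid's own z axis and vertical below 0.25 rad) and (horizontal distance between prop_1_mid and pan_right below 0.026 m and z of prop_1_mid in the frame of pan_right between 0.024 and 0.036 m and angle between prop_1_mid's own z axis and vertical below 0.25 rad)) or ((horizontal distance between prop_1_mid and pan_left below 0.026 m and z of prop_1_mid in the frame of pan_left between 0.024 and 0.036 m and angle between prop_1_mid's own z axis and vertical below 0.25 rad) and (horizontal distance between prop_2_mid and pan_right below 0.026 m and z of prop_2_mid in the frame of pan_right between 0.024 and 0.036 m and angle between prop_2_mid's own z axis and vertical below 0.25 rad))) and (value of joint beam above 0.08 rad or value of joint beam below -0.08 rad)), for 0.4 s.
2. the prop on the dropped side is gripped, while the other stands in its raised pan (((contact force between the fingers and prop_2 above 1 N and (horizontal distance between prop_1_mid and pan_right below 0.026 m and z of prop_1_mid in the frame of pan_right between 0.024 and 0.036 m and angle between prop_1_mid's own z axis and vertical below 0.25 rad) and value of joint beam above 0.04 rad) or (contact force between the fingers and prop_2 above 1 N and (horizontal distance between prop_1_mid and pan_left below 0.026 m and z of prop_1_mid in the frame of pan_left between 0.024 and 0.036 m and angle between prop_1_mid's own z axis and vertical below 0.25 rad) and value of joint beam below -0.04 rad) or (contact force between the fingers and prop_1 above 1 N and (horizontal distance between prop_2_mid and pan_right below 0.026 m and z of prop_2_mid in the frame of pan_right between 0.024 and 0.036 m and angle between prop_2_mid's own z axis and vertical below 0.25 rad) and value of joint beam above 0.04 rad) or (contact force between the fingers and prop_1 above 1 N and (horizontal distance between prop_2_mid and pan_left below 0.026 m and z of prop_2_mid in the frame of pan_left between 0.024 and 0.036 m and angle between prop_2_mid's own z axis and vertical below 0.25 rad) and value of joint beam below -0.04 rad))), for 0.02 s.
At the end, for the whole second after the job is handed in: The prop that dropped stands upright (within 0.1 rad) on the floor of the tray's empty bay, within 30 mm of its centre along each of the tray's axes; the other stands in a pan of the balance, within 26 mm of the pan's centre, foot on its floor; both released (((x of prop_2_mid in the frame of tray_bay between -0.03 and 0.03 m and y of prop_2_mid in the frame of tray_bay between -0.03 and 0.03 m and z of prop_2_mid in the frame of tray_bay between 0.025 and 0.035 m and angle between prop_2_mid's own z axis and vertical below 0.1 rad and ((horizontal distance between prop_1_mid and pan_left below 0.026 m and z of prop_1_mid in the frame of pan_left between 0.024 and 0.036 m and angle between prop_1_mid's own z axis and vertical below 0.25 rad) or (horizontal distance between prop_1_mid and pan_right below 0.026 m and z of prop_1_mid in the frame of pan_right between 0.024 and 0.036 m and angle between prop_1_mid's own z axis and vertical below 0.25 rad))) or (x of prop_1_mid in the frame of tray_bay between -0.03 and 0.03 m and y of prop_1_mid in the frame of tray_bay between -0.03 and 0.03 m and z of prop_1_mid in the frame of tray_bay between 0.025 and 0.035 m and angle between prop_1_mid's own z axis and vertical below 0.1 rad and ((horizontal distance between prop_2_mid and pan_left below 0.026 m and z of prop_2_mid in the frame of pan_left between 0.024 and 0.036 m and angle between prop_2_mid's own z axis and vertical below 0.25 rad) or (horizontal distance between prop_2_mid and pan_right below 0.026 m and z of prop_2_mid in the frame of pan_right between 0.024 and 0.036 m and angle between prop_2_mid's own z axis and vertical below 0.25 rad))))); the robot touches nothing.
It fails at once if a prop is toppled (tilted over 0.6 rad) (angle between prop_1_mid's own z axis and vertical above 0.6 rad).
It fails at once if a prop is toppled (tilted over 0.6 rad) (angle between prop_2_mid's own z axis and vertical above 0.6 rad).
It fails at once if the jar is shifted by more than 20 mm or knocked over (distance of jar from where it was at the start of the episode above 0.02 m or angle between jar's own z axis and vertical above 0.4 rad).
It fails at once if the stamp is shifted by more than 20 mm or knocked over (distance of stamp from where it was at the start of the episode above 0.02 m or angle between stamp's own z axis and vertical above 0.4 rad).
It also fails if it takes over 67 s, if anything falls off the work surface, if the arm or the gripper's body presses on something with over 40 N, if the wrist force passes 120 N, or if a joint passes its speed limit or range.

ROBOT

A 7-joint arm with a two-finger parallel gripper is mounted at the origin on the work surface. World frame = base frame: x ahead of the robot, y to its left, z up, the work surface at z = 0. Lengths are in m, angles in rad, forces in N, time in s.
With the tool pointing down it reaches from about 0.425 to 0.925 m from the base axis. Payload 6.8 kg.
Tool frame: the origin (TCP) lies at the very end of the fingers, on their centre line; the grasp point (between the pads) lies r.grip_depth behind it (r.grip_depth is the distance from the TCP to the grasp point, in m); z points along the fingers, y is the line along which they close (so a half turn about z gives the same grasp; the last joint's range is limited). The gripper opens to 88 mm and grips with 3 to 60 N. Pads are 20 mm wide; open, the fingers measure 115 mm over their backs; the gripper's body (75 mm by 178 mm) begins 61 mm behind the grasp point.
Start: joints at [1.082, 0.477, 0.022, 1.555, -0.011, 1.109, -0.083], TCP at [0.251, -0.627, 0.223] pointing down, gripper open.
Joint ranges: [-2.96, 2.96], [-0.34, 2.1], [-1.41, 1.46], [0.24, 2.44], [-1.37, 4.51], [0.17, 1.92], [-2.96, 2.96]. Speed limits (rad/s): [2.39, 2.39, 3.14, 3.14, 3.14, 3.14, 3.14].

INTERFACE

Orientations are given as a rotation vector (axis times angle).
In Python, from workcell import r gives the robot as it stands.
- The arm moves only by the tool step_arm, never from a script. Its argument "moves" is a list of rows, each a list of 3 entries, a list of its own where there are three numbers: the shift along the tool's x, y, z normalised to -1 to 1, where 1 is 30 mm, then the turn, a rotation vector about the tool's x, y, z normalised to -1 to 1, where 1 is 0.1 rad, then the gripper command: -1 is fully open, 1 is shut, values between are in proportion. In form: [[[x, y, z], [wx, wy, wz], fingers], ...]. A call has 1 to 10 rows; each row shifts and turns the commanded pose from where the row before left it, along the tool's axes as they then stand; what a row does not reach is not made up. A row lasts 1/10 s, in which the tool goes at most 50 mm and 8.59 degrees, less where a joint would pass 70% of its speed; a pose out of reach is approached as far as the arm can. A call with a number of a shift or a turn outside -1 to 1 is refused whole. A call with a gripper value outside its range is refused whole. The fingers move at their own pace and stop on an object; "grip_force" is the grip in N (left out, the last holds). Time passes only in rows, so rows that do not move let the fingers close. It gives the time, the measured TCP pose, the force, the opening and the grip force at its end, in the units of the state.
- r.read_state(): the state, without advancing time (a new reading comes with each control period).
- r.camera(name): name is "scene" or "top"; returns a dict with "img" (420x560x3 uint8, red, green, blue), "vfov" (degrees; the focal length in pixels is half the picture's height over the tangent of half this angle, whatever the lens; pixels are square), "cx", "cy" (the principal point, pixels), "extrinsics" (4x4, takes a point from world to camera coordinates). Camera axes: x right, y down, z forward; pixel columns grow to the right and rows downward; lengths in m; the calibration is good to about 2 mm. A picture is of the moment at which its call begins. There is no depth.
- r.job_done(): hands the job in; it is judged then, once.
The state is a dict: "t": time; "joints": joint angles; "dq": joint speeds; "joint_efforts": joint torques, N m; "ee_pos": TCP position; "tool_rot": TCP orientation; "ft_force": force on the tool from outside, world axes, zero at the start; "wrist_torque": the same for the moment, N m; "width": finger opening in m; "finger_force": force on a finger pad.
Only numpy, scipy, OpenCV 4.12 (cv2) and the standard library are available. Lean on these libraries where they do the work, as an engineer would, in place of code of your own. Each camera call takes 0.05 s, during which the arm holds its last target. There are 200 camera calls.

## Working session

There is one attempt and no reset: what is moved stays moved. The work goes in short steps, Python scripts to look and compute and a tool call to move; the robot and the scene stay as the last step left them, time stands still between calls to the robot, and variables do not carry over. Pictures are saved under pics/ and viewed, at most 10 in all, crops included, and the job is handed in when it is done.

Besides the shell and the picture viewer there is one more tool, called after ">>>" as a command line: name --argument value ..., lists and objects as JSON in quotes. step_arm: Moves the arm, as the interface text tells. Scaled input: -1 to 1 covers 30 mm each way for a shift and 0.1 rad each way for a turn. Its arguments: {"type":"object","properties":{"moves":{"type":"array","items":{"type":"array"}},"grip_force":{"type":"number"}},"required":["moves"]}

```bash
mkdir -p pics; ls; python3 - <<'E'
from workcell import r
import cv2,numpy as np
s=r.read_state();print({k:np.round(v,3).tolist() for k,v in s.items()},r.grip_depth)
for n in("scene","top"):
    c=r.camera(n);cv2.imwrite(f"pics/{n}0.png",c["img"][:,:,::-1]);print(n,c["vfov"],c["cx"],c["cy"],np.round(c["extrinsics"],4).tolist())
E
```

```text
pics
{'t': 0.0, 'joints': [1.082, 0.478, 0.022, 1.556, -0.012, 1.109, -0.083], 'dq': [0.0, -0.001, -0.001, 0.001, -0.0, 0.0, 0.002], 'joint_efforts': [-0.0, -58.286, 1.535, -27.261, -0.054, 0.017, 0.0], 'ee_pos': [0.251, -0.626, 0.222], 'tool_rot': [-3.083, -0.594, 0.001], 'ft_force': [-0.029, 0.41, 0.892], 'wrist_torque': [0.012, -0.041, 0.028], 'finger_force': 0.0, 'width': 0.088} 0.0187
scene 48.2051118970314 277.38205776555776 213.50326840804104 [[0.8107, 0.5851, -0.0196, -0.3994], [0.3586, -0.5228, -0.7734, -0.1109], [-0.4628, 0.6199, -0.6336, 1.2997], [0.0, 0.0, 0.0, 1.0]]
top 56.847470102888295 287.67849580609646 204.85391643877392 [[-0.0068, -0.9999, -0.0114, 0.0167], [-0.9806, 0.0089, -0.196, 0.5187], [0.196, 0.0099, -0.9805, 1.0416], [0.0, 0.0, 0.0, 1.0]]
```

View pics/top0.png

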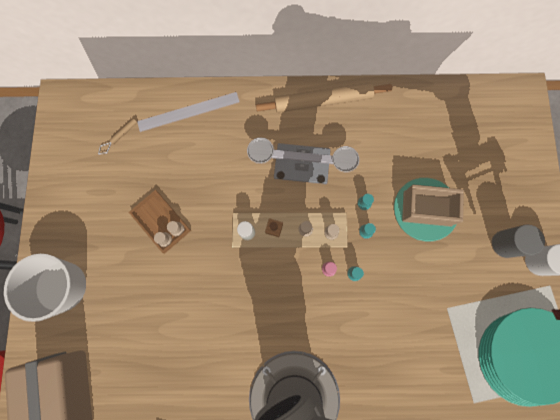

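View pics/scene0.png

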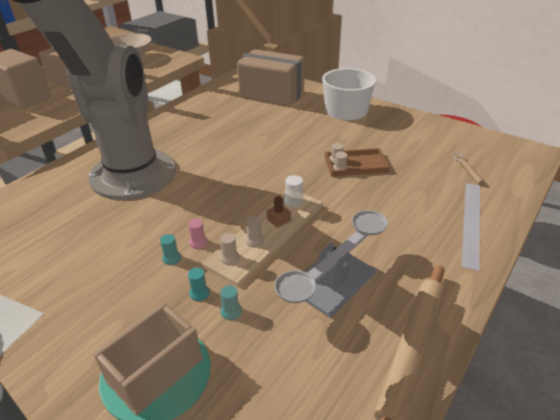

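Top view: candidates for the props are pale posts at (306,228) and (333,231). The rest are the jar (245,231), the stamp (274,227), decoys (pink 330,268; turquoise 367,200, 368,230, 356,273) and the fixed tray stock at (162,239) and (174,228). I choose the two pale posts on the board. The pans are at (260,150) and (345,158), the tray is on the left with its empty bay near (153,208), and the planter is on the right. I'll check this in one close crop.

```bash
cat > h.py <<'E'
import cv2,numpy as np
from workcell import r
def f(c): return c["img"].shape[0]/2/np.tan(np.radians(c["vfov"]/2))
def ray(c,u,v,z):
    E=np.array(c["extrinsics"]);R=E[:3,:3];o=-R.T@E[:3,3];d=R.T@np.array([(u-c["cx"])/f(c),(v-c["cy"])/f(c),1.])
    return (o+d*(z-o[2])/d[2])
def proj(c,p):
    E=np.array(c["extrinsics"]);q=E[:3,:3]@np.array(p)+E[:3,3];return np.array([c["cx"]+f(c)*q[0]/q[2],c["cy"]+f(c)*q[1]/q[2]])
E
python3 - <<'E'
import cv2,numpy as np
a=cv2.imread("pics/top0.png");s=cv2.imread("pics/scene0.png")
A=cv2.resize(a[135:255,225:375],(800,640),interpolation=cv2.INTER_CUBIC)[:600]
B=cv2.resize(s[165:305,190:390],(800,560),interpolation=cv2.INTER_CUBIC)
T=cv2.resize(a[180:255,125:200],(600,600),interpolation=cv2.INTER_CUBIC)
cv2.imwrite("pics/a.png",A);cv2.imwrite("pics/b.png",B);cv2.imwrite("pics/t.png",T)
E
```

```text
(no output)
```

View pics/a.png

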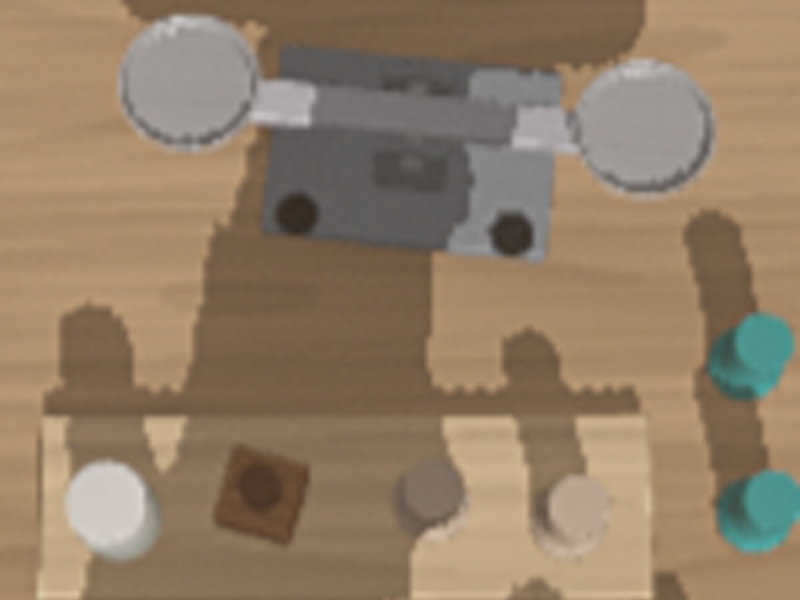

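View pics/t.png

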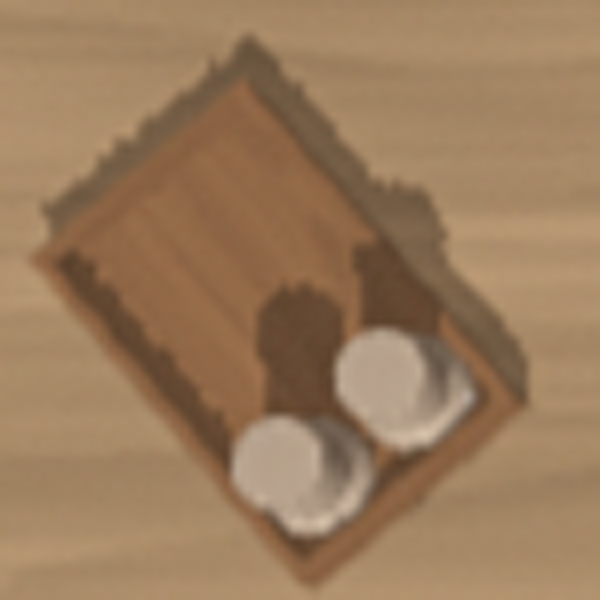

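The crop shows the pale prop tops at about (306.8,226.9) and (333.4,230.3), with the pans at (260.4,150.4) and (345.6,158.8). The tray corners are visible, and its empty bay is at the upper left.

```bash
python3 - <<'E'
from h import *
c=r.camera("top");s=r.camera("scene")
cv=lambda p:np.array(p)/5.333+[225,135]
ct=lambda p:np.array(p)/8+[125,180]
P={}
for n,p,z in[("A",(436,490),.075),("B",(578,508),.075),("L",(189,82),.089),("R",(643,127),.089),("jar",(108,503),.083),("stamp",(261,486),.08)]:
    P[n]=ray(c,*cv(p),z)
cor=np.array([ray(c,*ct(p),.024) for p in[(245,80),(35,258),(312,585),(527,403)]])
print({k:v.round(4).tolist() for k,v in P.items()});print(cor.round(4).tolist(),[np.linalg.norm(cor[i]-cor[i-1]).round(4) for i in range(4)])
print("LR",np.linalg.norm(P["L"]-P["R"]))
m=cor.mean(0);ax=(cor[2]+cor[3]-cor[0]-cor[1])[:2];ax/=np.linalg.norm(ax)  # +y tray towards stock
bay=m[:2]-ax*(80-6-40)/1000;print("tray",m,ax,"bay",bay)
im=s["img"][:,:,::-1].copy();im=cv2.resize(im,None,fx=3,fy=3,interpolation=cv2.INTER_CUBIC)
def dot(p,col=(0,0,255)):
    u=proj(s,p)*3+1;cv2.circle(im,tuple(int(x) for x in u.round()),2,col,-1)
def ring(x,y,z,rad):
    for a in np.linspace(0,6.28,40):dot((x+rad*np.cos(a),y+rad*np.sin(a),z))
for n in"AB":ring(*P[n][:2],.075,.016);ring(*P[n][:2],.015,.021)
for n in"LR":ring(*P[n][:2],.089,.038)
for q in cor:dot(q)
ring(*bay,.006,.03)
cv2.imwrite("pics/ov.png",im[435:935,560:1240])
E
```

```text
{'A': [0.4525, -0.0392, 0.075], 'B': [0.4426, -0.1113, 0.075], 'L': [0.6675, 0.0874, 0.089], 'R': [0.6404, -0.1496, 0.089], 'jar': [0.4461, 0.1274, 0.083], 'stamp': [0.4546, 0.05, 0.08]}
[[0.5721, 0.3986, 0.024], [0.5067, 0.4708, 0.024], [0.3882, 0.3638, 0.024], [0.4524, 0.2902, 0.024]] [np.float64(0.1615), np.float64(0.0975), np.float64(0.1597), np.float64(0.0976)]
LR 0.23853652799509312
tray [0.47984205 0.38085227 0.024     ] [-0.74156294 -0.6708833 ] bay [0.50505519 0.4036623 ]
```

View pics/ov.png

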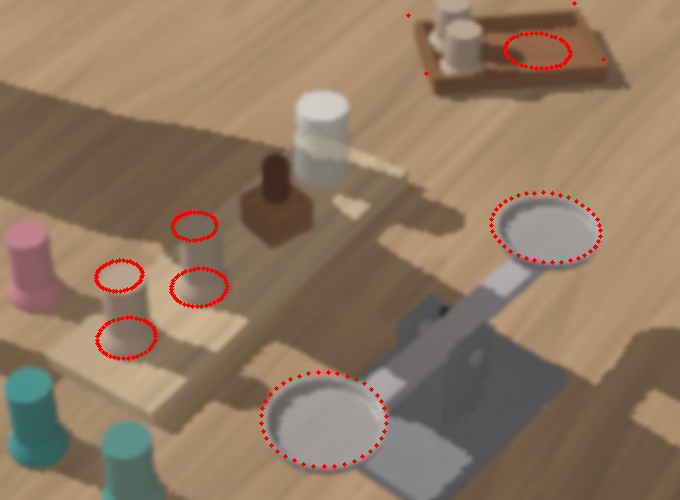

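The overlay agrees with the scene view to a few mm: rings sit on both props and both pans, and the tray dots are about 3 px off, well within tolerance. Next I turn the tool so its fingers close across the beam.

>>> step_arm --moves '[[[0, 0, 0], [0, 0, -1], -1], [[0, 0, 0], [0, 0, -1], -1], [[0, 0, 0], [0, 0, -1], -1], [[0, 0, 0], [0, 0, -1], -1], [[0, 0, 0], [0, 0, -1], -1], [[0, 0, 0], [0, 0, -1], -1], [[0, 0, 0], [0, 0, -1], -1], [[0, 0, 0], [0, 0, -1], -1], [[0, 0, 0], [0, 0, -1], -1], [[0, 0, 0], [0, 0, -0.76], -1]]' --grip_force 15

```text
t: 1.2
ee_pos: [0.2507, -0.6265, 0.2224]
tool_rot: [-2.442, -1.976, -0.0]
ft_force: [-0.7, -0.3, -0.7]
width: 0.0876
finger_force: 0.0
```

```bash
cat > go.py <<'E'
import sys
from h import *
from scipy.spatial.transform import Rotation as Ro
s=r.read_state();R=Ro.from_rotvec(s["tool_rot"]).as_matrix();t=np.array([float(a) for a in sys.argv[1:4]])
print("t",round(float(s["t"]),2),"pos",np.round(s["ee_pos"],4),"w",round(float(s["width"]),4),"ff",np.round(s["finger_force"],2),"yaw_y",np.arctan2(R[1,1],R[0,1]).round(3),"z",R[:,2].round(3),"shift units",(R.T@(t-s["ee_pos"])/.03).round(2),"joints",np.round(s["joints"],2))
E
python3 go.py .4426 -.1113 .2
```

```text
t 1.2 pos [ 0.2507 -0.6265  0.2224] w 0.0876 ff 0.0 yaw_y -0.21 z [-0.  0. -1.] shift units [18.13  2.67  0.75] joints [ 1.23  0.49 -0.19  1.54  0.1   1.12  0.81]
```

>>> step_arm --moves '[[[0, 0, 0], [0, 0, -1], -1], [[1, 0.25, 0], [0, 0, 0], -1], [[1, 0.25, 0], [0, 0, 0], -1], [[1, 0.25, 0], [0, 0, 0], -1], [[1, 0.25, 0], [0, 0, 0], -1], [[1, 0.25, 0], [0, 0, 0], -1], [[1, 0.25, 0], [0, 0, 0], -1], [[1, 0.25, 0], [0, 0, 0], -1], [[1, 0.25, 0], [0, 0, 0], -1], [[1, 0.25, 0], [0, 0, 0], -1]]'

```text
t: 2.2
ee_pos: [0.3488, -0.3648, 0.2226]
tool_rot: [-2.344, -2.091, 0.0]
ft_force: [0.2, -0.4, 0.5]
width: 0.0879
finger_force: 0.0
```

>>> step_arm --moves '[[[1, 0.25, 0], [0, 0, 0], -1], [[1, 0.25, 0], [0, 0, 0], -1], [[1, 0.25, 0], [0, 0, 0], -1], [[1, 0.25, 0], [0, 0, 0], -1], [[1, 0.25, 0], [0, 0, 0], -1], [[1, 0.25, 0], [0, 0, 0], -1], [[1, 0.25, 0], [0, 0, 0], -1], [[1, 0.25, 0], [0, 0, 0], -1], [[0, 0, 0], [0, 0, 0], -1], [[0, 0, 0], [0, 0, 0], -1]]'

```text
t: 3.2
ee_pos: [0.4355, -0.1343, 0.2226]
tool_rot: [2.343, 2.093, -0.001]
ft_force: [-0.2, 0.4, 0.3]
width: 0.0881
finger_force: 0.0
```

```bash
python3 go.py .4426 -.1113 .037
```

```text
t 3.2 pos [ 0.4355 -0.1343  0.2226] w 0.0881 ff 0.0 yaw_y -0.112 z [-0. -0. -1.] shift units [0.79 0.15 6.19] joints [ 0.65  0.15 -0.53  2.03  0.09  0.98 -0.04]
```

Next I align over prop B and lower in two stages.

>>> step_arm --moves '[[[0.8, 0.15, 0], [0, 0, 0], -1], [[0, 0, 1], [0, 0, 0], -1], [[0, 0, 1], [0, 0, 0], -1], [[0, 0, 1], [0, 0, 0], -1], [[0, 0, 1], [0, 0, 0], -1], [[0, 0, 0], [0, 0, 0], -1], [[0, 0, 0], [0, 0, 0], -1]]'

```text
t: 3.9
ee_pos: [0.4424, -0.112, 0.1028]
tool_rot: [-2.345, -2.089, 0.001]
ft_force: [-0.5, 0.0, -0.3]
width: 0.0876
finger_force: 0.0
```

```bash
python3 go.py .4426 -.1113 .037; python3 - <<'E'
from h import *
s=r.camera("scene");c=r.camera("top")
A=cv2.resize(s["img"][200:290,190:290,::-1],(660,594),interpolation=cv2.INTER_CUBIC);cv2.imwrite("pics/g1.png",A)
E
```

```text
t 3.9 pos [ 0.4424 -0.112   0.1028] w 0.0876 ff 0.0 yaw_y -0.115 z [-0.001  0.    -1.   ] shift units [0.03 0.   2.19] joints [ 0.55  0.33 -0.51  2.14  0.24  0.72 -0.24]
```

View pics/g1.png

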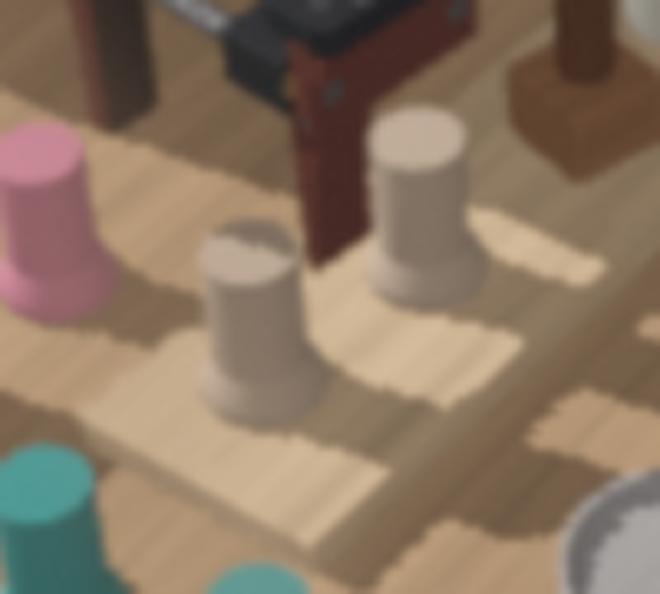

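The scene crop shows the fingers astride prop B, whose top is at (227.9,238.3). Prop A's top is at (253.3,220.8). I'll cross-check those rays against the top view.

```bash
python3 - <<'E'
from h import *
s=r.camera("scene")
print(ray(s,227.9,238.3,.075),ray(s,253.3,220.8,.075))
E
```

```text
[ 0.44960316 -0.1131966   0.075     ] [ 0.45837968 -0.03897227  0.075     ]
```

>>> step_arm --moves '[[[0, 0.12, 1], [0, 0, 0], -1], [[0, 0, 0.6], [0, 0, 0], -1], [[0, 0, 0.6], [0, 0, 0], -1], [[0, 0, 0], [0, 0, 0], 1], [[0, 0, 0], [0, 0, 0], 1], [[0, 0, 0], [0, 0, 0], 1], [[0, 0, 0], [0, 0, 0], 1], [[0, 0, 0], [0, 0, 0], 1], [[0, 0, 0], [0, 0, 0], 1]]'

```text
t: 4.95
ee_pos: [0.4466, -0.1117, 0.0371]
tool_rot: [2.344, 2.091, 0.001]
ft_force: [0.0, 0.3, 0.3]
width: 0.0431
finger_force: 0.0
```

```bash
python3 go.py .64 -.1496 .15
```

```text
t 4.95 pos [ 0.4466 -0.1117  0.0371] w 0.0431 ff 0.0 yaw_y -0.114 z [ 0.001 -0.    -1.   ] shift units [-0.52  6.55 -3.76] joints [ 0.48  0.45 -0.45  2.18  0.35  0.58 -0.34]
```

>>> step_arm --moves '[[[0, 0, 0], [0, 0, 0], 1], [[0, 0, 0], [0, 0, 0], 1], [[0, 0, 0], [0, 0, 0], 1], [[0, 0, 0], [0, 0, 0], 1], [[0, 0, -0.5], [0, 0, 0], 1], [[0, 0, -1], [0, 0, 0], 1], [[0, 0, -1], [0, 0, 0], 1], [[0, 0, -1], [0, 0, 0], 1], [[0, 0, -0.3], [0, 0, 0], 1], [[0, 0, 0], [0, 0, 0], 1]]'

```text
t: 5.95
ee_pos: [0.447, -0.1119, 0.1514]
tool_rot: [2.343, 2.089, 0.002]
ft_force: [0.7, 0.4, -2.1]
width: 0.0309
finger_force: 15.0
```

```bash
python3 go.py .642 -.15 .15
```

```text
t 5.95 pos [ 0.447  -0.1119  0.1514] w 0.0309 ff 15.0 yaw_y -0.114 z [ 0.002 -0.001 -1.   ] shift units [-0.52  6.6   0.06] joints [ 0.59  0.26 -0.54  2.09  0.18  0.83 -0.18]
```

>>> step_arm --moves '[[[0, 0.6, 0], [0, 0, 0], 1], [[0, 1, 0], [0, 0, 0], 1], [[0, 1, 0], [0, 0, 0], 1], [[-0.25, 1, 0], [0, 0, 0], 1], [[-0.25, 1, 0], [0, 0, 0], 1], [[0, 1, 0], [0, 0, 0], 1], [[0, 0.7, 0], [0, 0, 0], 1], [[0, 0.3, 0], [0, 0, 0], 1], [[0, 0, 0], [0, 0, 0], 1], [[0, 0, 0], [0, 0, 0], 1]]'

```text
t: 6.95
ee_pos: [0.6399, -0.1486, 0.1494]
tool_rot: [-2.343, -2.091, 0.003]
ft_force: [-0.7, 0.6, -1.6]
width: 0.031
finger_force: 15.0
```

```bash
python3 go.py .642 -.15 .106;python3 - <<'E'
from h import *
s=r.camera("scene");c=r.camera("top")
A=cv2.resize(s["img"][180:300,230:390,::-1],(560,420),interpolation=cv2.INTER_CUBIC)
B=cv2.resize(c["img"][120:220,310:375,::-1],(234,360),interpolation=cv2.INTER_CUBIC)
o=np.zeros((420,800,3),np.uint8);o[:,:560]=A;o[:360,562:796]=B;cv2.imwrite("pics/g2.png",o)
E
```

```text
t 6.95 pos [ 0.6399 -0.1486  0.1494] w 0.031 ff 15.0 yaw_y -0.114 z [-0.003  0.    -1.   ] shift units [-0.04  0.08  1.45] joints [ 0.47  0.56 -0.47  1.64  0.29  1.01 -0.21]
```

View pics/g2.png

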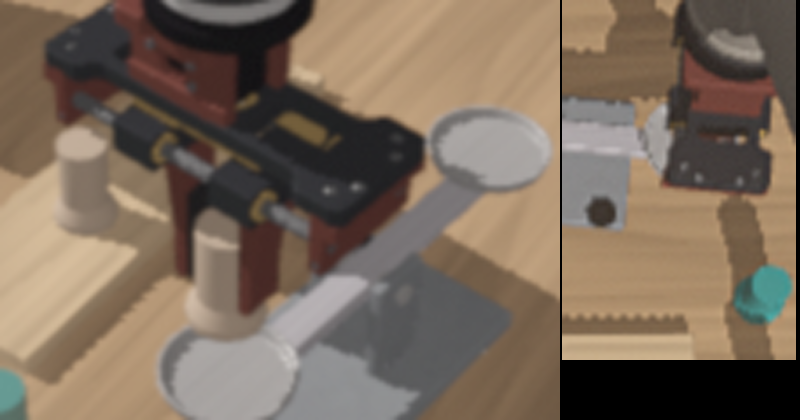

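The prop hangs upright over the right pan, with its projected footprint within about 4 mm of the pan centre. I lower it and release.

>>> step_arm --moves '[[[-0.04, 0, 0.7], [0, 0, 0], 1], [[0, 0, 0.5], [0, 0, 0], 1], [[0, 0, 0.2], [0, 0, 0], 1], [[0, 0, 0.07], [0, 0, 0], 1], [[0, 0, 0], [0, 0, 0], 1], [[0, 0, 0], [0, 0, 0], 1], [[0, 0, 0], [0, 0, 0], 1]]'

```text
t: 7.75
ee_pos: [0.6417, -0.1501, 0.1073]
tool_rot: [2.344, 2.091, 0.001]
ft_force: [0.1, 0.0, -0.6]
width: 0.0312
finger_force: 15.0
```

```bash
python3 go.py .642 -.15 .106; python3 -c "
from h import *
print(r.read_state()['ft_force'])"
```

```text
t 7.75 pos [ 0.6417 -0.1501  0.1073] w 0.0312 ff 15.0 yaw_y -0.114 z [ 0.001 -0.    -1.   ] shift units [0.01 0.01 0.04] joints [ 0.46  0.61 -0.46  1.67  0.32  0.94 -0.23]
[ 0.0987346   0.02029121 -0.56581848]
```

>>> step_arm --moves '[[[0, 0, 0.07], [0, 0, 0], 1], [[0, 0, 0], [0, 0, 0], 1], [[0, 0, 0], [0, 0, 0], -1], [[0, 0, 0], [0, 0, 0], -1], [[0, 0, 0], [0, 0, 0], -1], [[0, 0, 0], [0, 0, 0], -1], [[0, 0, 0], [0, 0, 0], -1], [[0, 0, 0], [0, 0, 0], -1], [[0, 0, 0], [0, 0, 0], -1], [[0, 0, 0], [0, 0, 0], -1]]'

```text
t: 8.75
ee_pos: [0.6412, -0.1502, 0.1045]
tool_rot: [2.344, 2.091, -0.0]
ft_force: [0.2, -0.1, -0.0]
width: 0.0871
finger_force: 0.0
```

>>> step_arm --moves '[[[0, 0, -0.5], [0, 0, 0], -1], [[0, 0, -1], [0, 0, 0], -1], [[0, 0, -1], [0, 0, 0], -1], [[0, 0, -0.7], [0, 0, 0], -1], [[0, 0, 0], [0, 0, 0], -1]]'

```text
t: 9.25
ee_pos: [0.6436, -0.1502, 0.2053]
tool_rot: [2.34, 2.087, 0.007]
ft_force: [-0.0, -0.2, -0.3]
width: 0.088
finger_force: 0.0
```

```bash
python3 go.py .456 -.039 .2;python3 - <<'E'
from h import *
s=r.camera("scene");c=r.camera("top")
A=cv2.resize(s["img"][180:300,230:390,::-1],(560,420),interpolation=cv2.INTER_CUBIC)
B=cv2.resize(c["img"][120:220,310:375,::-1],(234,360),interpolation=cv2.INTER_CUBIC)
o=np.zeros((420,800,3),np.uint8);o[:,:560]=A;o[:360,562:796]=B;cv2.imwrite("pics/g3.png",o)
E
```

```text
t 9.25 pos [ 0.6436 -0.1502  0.2053] w 0.088 ff 0.0 yaw_y -0.114 z [ 0.007 -0.001 -1.   ] shift units [ 2.97 -6.64  0.13] joints [ 0.48  0.51 -0.49  1.59  0.26  1.1  -0.19]
```

View pics/g3.png

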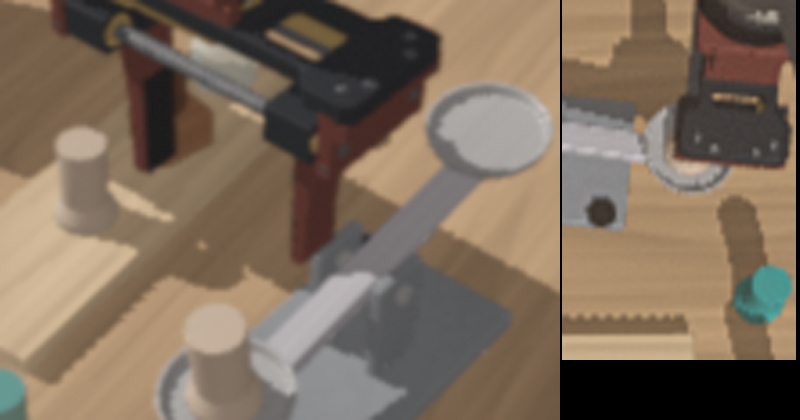

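Prop B stands in the right pan, which has dropped. On to prop A.

>>> step_arm --moves '[[[0.2, -0.7, 0], [0, 0, 0], -1], [[0.45, -1, 0], [0, 0, 0], -1], [[0.45, -1, 0], [0, 0, 0], -1], [[0.45, -1, 0], [0, 0, 0], -1], [[0.45, -1, 0], [0, 0, 0], -1], [[0.45, -1, 0], [0, 0, 0], -1], [[0.45, -0.7, 0], [0, 0, 0], -1], [[0.07, -0.2, 0], [0, 0, 0], -1], [[0, 0, 0], [0, 0, 0], -1], [[0, 0, 0], [0, 0, 0], -1]]'

```text
t: 10.35
ee_pos: [0.4554, -0.0399, 0.2003]
tool_rot: [-2.345, -2.09, -0.0]
ft_force: [-0.0, -0.8, 0.9]
width: 0.0877
finger_force: 0.0
```

```bash
python3 go.py .4555 -.039 .037
```

```text
t 10.35 pos [ 0.4554 -0.0399  0.2003] w 0.0877 ff 0.0 yaw_y -0.115 z [ 0.  0. -1.] shift units [0.03 0.   5.44] joints [ 0.49  0.19 -0.59  2.05  0.13  0.94 -0.29]
```

>>> step_arm --moves '[[[0.03, 0, 1], [0, 0, 0], -1], [[0, 0, 1], [0, 0, 0], -1], [[0, 0, 1], [0, 0, 0], -1], [[0, 0, 1], [0, 0, 0], -1], [[0, 0, 0.8], [0, 0, 0], -1], [[0, 0, 0.6], [0, 0, 0], -1], [[0, 0, 0.04], [0, 0, 0], -1], [[0, 0, 0], [0, 0, 0], 1], [[0, 0, 0], [0, 0, 0], 1], [[0, 0, 0], [0, 0, 0], 1]]'

```text
t: 11.35
ee_pos: [0.4557, -0.0384, 0.0382]
tool_rot: [2.344, 2.09, 0.002]
ft_force: [-0.4, 0.1, -0.3]
width: 0.0669
finger_force: 0.0
```

>>> step_arm --moves '[[[0, 0, 0], [0, 0, 0], 1], [[0, 0, 0], [0, 0, 0], 1], [[0, 0, 0], [0, 0, 0], 1], [[0, 0, 0], [0, 0, 0], 1], [[0, 0, 0], [0, 0, 0], 1], [[0, 0, 0], [0, 0, 0], 1], [[0, 0, 0], [0, 0, 0], 1]]'

```text
t: 12.05
ee_pos: [0.4548, -0.0383, 0.0374]
tool_rot: [2.344, 2.091, 0.0]
ft_force: [-1.6, -1.1, 1.9]
width: 0.0313
finger_force: 15.0
```

>>> step_arm --moves '[[[0, 0, -0.4], [0, 0, 0], 1], [[0, 0, -1], [0, 0, 0], 1], [[0, 0, -1], [0, 0, 0], 1], [[0, 0, -1], [0, 0, 0], 1], [[0, 0, -1], [0, 0, 0], 1], [[0, 0, -0.4], [0, 0, 0], 1], [[0, 0, 0], [0, 0, 0], 1]]'

```text
t: 12.75
ee_pos: [0.4557, -0.0383, 0.1828]
tool_rot: [2.343, 2.089, 0.003]
ft_force: [-0.1, 0.1, -0.1]
width: 0.0313
finger_force: 15.0
```

```bash
python3 go.py .668 .086 .18
```

```text
t 12.75 pos [ 0.4557 -0.0383  0.1828] w 0.0313 ff 15.0 yaw_y -0.114 z [ 0.003 -0.001 -1.   ] shift units [4.92 6.56 0.11] joints [ 0.49  0.22 -0.61  2.07  0.16  0.9  -0.32]
```

>>> step_arm --moves '[[[0.3, 0.5, 0], [0, 0, 0], 1], [[0.7, 1, 0], [0, 0, 0], 1], [[0.7, 1, 0], [0, 0, 0], 1], [[0.7, 1, 0], [0, 0, 0], 1], [[0.7, 1, 0], [0, 0, 0], 1], [[0.7, 1, 0], [0, 0, 0], 1], [[0.6, 0.7, 0], [0, 0, 0], 1], [[0.35, 0.35, 0], [0, 0, 0], 1], [[0, 0, 0], [0, 0.7, 0], 1], [[0, 0, 0], [0, 0.7, 0], 1]]'

```text
t: 13.75
ee_pos: [0.6654, 0.0831, 0.1787]
tool_rot: [-2.266, -2.027, -0.159]
ft_force: [-0.4, -0.8, -1.2]
width: 0.0311
finger_force: 15.0
```

>>> step_arm --moves '[[[0, 0, 0], [0, 0, 0], 1], [[0, 0, 0], [0, 0, 0], 1]]'

```text
t: 13.95
ee_pos: [0.6653, 0.0803, 0.1795]
tool_rot: [-2.273, -2.025, -0.154]
ft_force: [0.4, 1.1, -0.4]
width: 0.031
finger_force: 15.0
```

```bash
python3 go.py .667 .081 .130;python3 - <<'E'
from h import *
s=r.camera("scene");c=r.camera("top")
A=cv2.resize(s["img"][180:300,260:420,::-1],(560,420),interpolation=cv2.INTER_CUBIC)
B=cv2.resize(c["img"][120:220,230:295,::-1],(234,360),interpolation=cv2.INTER_CUBIC)
o=np.zeros((420,800,3),np.uint8);o[:,:560]=A;o[:360,562:796]=B;cv2.imwrite("pics/g4.png",o)
E
```

```text
t 13.95 pos [0.6653 0.0803 0.1795] w 0.031 ff 15.0 yaw_y -0.115 z [ 0.013  0.137 -0.99 ] shift units [-0.2   0.06  1.64] joints [ 0.28  0.57 -0.62  1.6   0.22  1.02 -0.48]
```

View pics/g4.png

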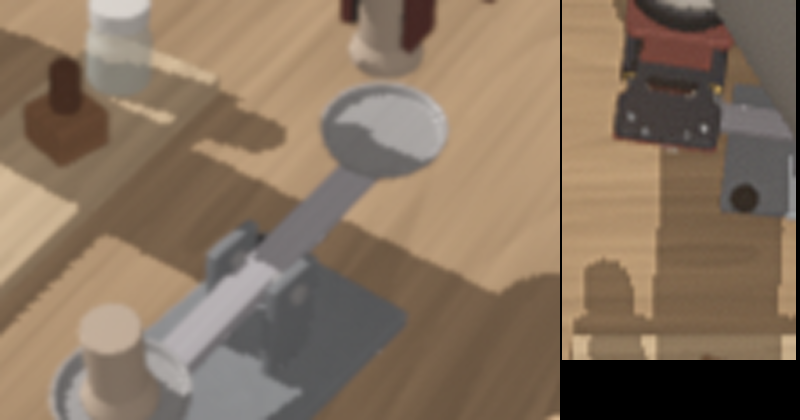

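Prop A hangs tilted to match the raised left pan and centred over it. I lower it.

>>> step_arm --moves '[[[-0.12, 0.04, 0.9], [0, 0, 0], 1], [[-0.1, 0, 0.6], [0, 0, 0], 1], [[0, 0, 0.25], [0, 0, 0], 1], [[0, 0, 0.08], [0, 0, 0], 1], [[0, 0, 0], [0, 0, 0], 1], [[0, 0, 0], [0, 0, 0], 1], [[0, 0, 0], [0, 0, 0], 1]]'

```text
t: 14.75
ee_pos: [0.6681, 0.0822, 0.127]
tool_rot: [-2.272, -2.027, -0.161]
ft_force: [-0.4, -0.3, -0.6]
width: 0.0308
finger_force: 15.0
```

```bash
python3 go.py .667 .081 .1235
```

```text
t 14.75 pos [0.6681 0.0822 0.127 ] w 0.0308 ff 15.0 yaw_y -0.114 z [ 0.018  0.139 -0.99 ] shift units [-0.06 -0.03  0.11] joints [ 0.26  0.63 -0.6   1.64  0.26  0.93 -0.49]
```

>>> step_arm --moves '[[[-0.04, 0, 0.1], [0, 0, 0], 1], [[0, 0, 0], [0, 0, 0], 1], [[0, 0, 0], [0, 0, 0], 1], [[0, 0, 0], [0, 0, 0], -1], [[0, 0, 0], [0, 0, 0], -1], [[0, 0, 0], [0, 0, 0], -1], [[0, 0, 0], [0, 0, 0], -1], [[0, 0, 0], [0, 0, 0], -1], [[0, 0, 0], [0, 0, 0], -1], [[0, 0, 0], [0, 0, 0], -1]]'

```text
t: 15.75
ee_pos: [0.6674, 0.0812, 0.1229]
tool_rot: [-2.272, -2.027, -0.159]
ft_force: [0.7, 0.7, 0.1]
width: 0.0838
finger_force: 0.0
```

>>> step_arm --moves '[[[0, 0, 0], [0, 0, 0], -1], [[0, 0, -0.4], [0, 0, 0], -1], [[0, 0, -1], [0, 0, 0], -1], [[0, 0, -1], [0, 0, 0], -1], [[0, 0, -1], [0, 0, 0], -1], [[0, 0, 0], [0, 0, 0], -1], [[0, 0, 0], [0, 0, 0], -1], [[0, 0, 0], [0, 0, 0], -1], [[0, 0, 0], [0, 0, 0], -1]]'

```text
t: 16.65
ee_pos: [0.6651, 0.067, 0.2226]
tool_rot: [-2.271, -2.026, -0.157]
ft_force: [0.0, 0.2, -0.7]
width: 0.0877
finger_force: 0.0
```

```bash
python3 go.py .667 .081 .19;python3 - <<'E'
from h import *
s=r.camera("scene");c=r.camera("top")
A=cv2.resize(s["img"][180:310,250:410,::-1],(560,455),interpolation=cv2.INTER_CUBIC)
B=cv2.resize(c["img"][120:200,230:370,::-1],(238,136),interpolation=cv2.INTER_CUBIC)
o=np.zeros((455,800,3),np.uint8);o[:,:560]=A;o[:136,562:]=B;cv2.imwrite("pics/g5.png",o)
cv2.imwrite("pics/raw5.png",s["img"][:,:,::-1])
E
```

```text
t 16.65 pos [0.6651 0.067  0.2226] w 0.0877 ff 0.0 yaw_y -0.114 z [ 0.014  0.138 -0.99 ] shift units [0.31 0.01 1.14] joints [ 0.31  0.53 -0.63  1.56  0.19  1.1  -0.44]
```

View pics/g5.png

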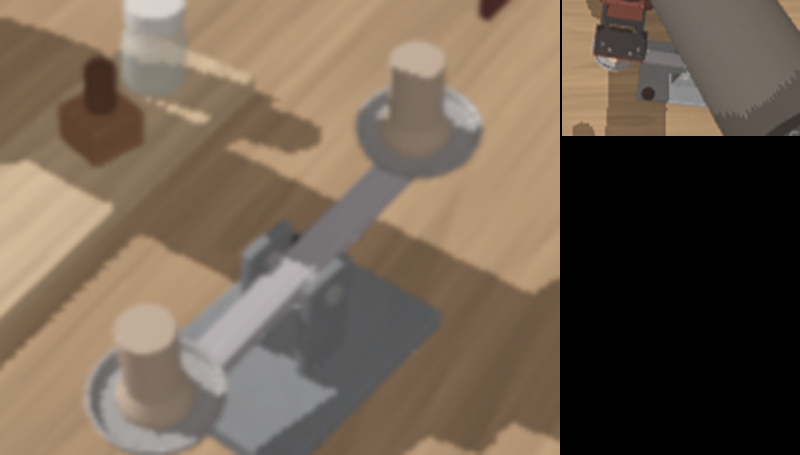

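The right pan (prop at crop (155,370)) is down and the left pan (415,110) stays raised, so prop B on the right is the heavier. Both stand centred. I now go to B, keeping the matching tilt.

```bash
python3 -c "
from h import *
s=r.camera('scene');print(ray(s,292,273.7,.1255), ray(s,250+416/3.5,180+62/3.5,.159))"; python3 go.py .6405 -.163 .178
```

```text
[ 0.64243856 -0.15936971  0.1255    ] [0.66926016 0.07167586 0.159     ]
t 16.8 pos [0.6654 0.0672 0.223 ] w 0.0878 ff 0.0 yaw_y -0.114 z [ 0.014  0.139 -0.99 ] shift units [-7.85  0.05  0.41] joints [ 0.31  0.53 -0.63  1.56  0.19  1.1  -0.44]
```

>>> step_arm --moves '[[[-0.5, 0, -0.2], [0, 0, 0], -1], [[-1, 0, 0], [0, 0, 0], -1], [[-1, 0, 0], [0, 0, 0], -1], [[-1, 0, 0], [0, 0, 0], -1], [[-1, 0, 0], [0, 0, 0], -1], [[-1, 0, 0], [0, 0, 0], -1], [[-1, 0, 0], [0, 0, 0], -1], [[-1, 0, 0.2], [0, 0, 0], -1], [[-0.35, 0.05, 0.2], [0, 0, 0], -1], [[0, 0, 0], [0, 0, 0], -1]]'

```text
t: 17.8
ee_pos: [0.6398, -0.1665, 0.1836]
tool_rot: [-2.275, -2.021, -0.157]
ft_force: [0.3, 0.3, 0.6]
width: 0.0878
finger_force: 0.0
```

>>> step_arm --moves '[[[0, 0, 0], [0, 0, 0], -1], [[0, 0, 0], [0, 0, 0], -1]]'

```text
t: 18.0
ee_pos: [0.6414, -0.1615, 0.1858]
tool_rot: [-2.269, -2.03, -0.161]
ft_force: [-0.4, -0.3, 0.5]
width: 0.0877
finger_force: 0.0
```

```bash
python3 go.py .6415 -.1538 .088
```

```text
t 18.0 pos [ 0.6414 -0.1615  0.1858] w 0.0877 ff 0.0 yaw_y -0.111 z [ 0.016  0.14  -0.99 ] shift units [-0.21 -0.03  3.26] joints [ 0.63  0.57 -0.59  1.58  0.19  1.08 -0.08]
```

>>> step_arm --moves '[[[-0.2, -0.03, 0.5], [0, 0, 0], -1], [[0, 0, 1], [0, 0, 0], -1], [[0, 0, 1], [0, 0, 0], -1], [[0, 0, 0.6], [0, 0, 0], -1], [[0, 0, 0.15], [0, 0, 0], -1], [[0, 0, 0], [0, 0, 0], -1]]'

```text
t: 18.6
ee_pos: [0.6404, -0.1555, 0.0868]
tool_rot: [-2.27, -2.027, -0.158]
ft_force: [0.5, 0.4, 0.5]
width: 0.0879
finger_force: 0.0
```

```bash
python3 go.py .6415 -.1538 .088
```

```text
t 18.6 pos [ 0.6404 -0.1555  0.0868] w 0.0879 ff 0.0 yaw_y -0.113 z [ 0.014  0.139 -0.99 ] shift units [ 0.07  0.03 -0.03] joints [ 0.6   0.67 -0.56  1.65  0.25  0.91 -0.12]
```

Close the fingers, then lift slowly so the beam follows gently.

>>> step_arm --moves '[[[0.05, 0.03, 0], [0, 0, 0], 1], [[0, 0, 0], [0, 0, 0], 1], [[0, 0, 0], [0, 0, 0], 1], [[0, 0, 0], [0, 0, 0], 1], [[0, 0, 0], [0, 0, 0], 1], [[0, 0, 0], [0, 0, 0], 1], [[0, 0, 0], [0, 0, 0], 1], [[0, 0, 0], [0, 0, 0], 1], [[0, 0, 0], [0, 0, 0], 1], [[0, 0, 0], [0, 0, 0], 1]]'

```text
t: 19.6
ee_pos: [0.6418, -0.1549, 0.0878]
tool_rot: [-2.272, -2.026, -0.159]
ft_force: [-0.8, -0.5, 0.6]
width: 0.031
finger_force: 15.0
```

>>> step_arm --moves '[[[0, 0, 0], [0, 0, 0], 1], [[0, 0, 0], [0, 0, 0], 1], [[0, 0, -0.1], [0, 0, 0], 1], [[0, 0, -0.1], [0, 0, 0], 1], [[0, 0, -0.1], [0, 0, 0], 1], [[0, 0, -0.1], [0, 0, 0], 1], [[0, 0, -0.1], [0, 0, 0], 1], [[0, 0, -0.1], [0, 0, 0], 1], [[0, 0, -0.1], [0, 0, 0], 1], [[0, 0, -0.1], [0, 0, 0], 1]]'

```text
t: 20.6
ee_pos: [0.6415, -0.1582, 0.1119]
tool_rot: [-2.272, -2.026, -0.159]
ft_force: [0.5, 0.1, -1.3]
width: 0.0312
finger_force: 15.0
```

>>> step_arm --moves '[[[0, 0, -0.1], [0, 0, 0], 1], [[0, 0, -0.15], [0, 0, 0], 1], [[0, 0, -0.2], [0, 0, 0], 1], [[0, 0, -0.3], [0, 0, 0], 1], [[0, 0, -0.5], [0, 0, 0], 1], [[0, 0, -1], [0, 0, 0], 1], [[0, 0, -1], [0, 0, 0], 1], [[0, 0, -1], [0, 0, 0], 1], [[0, 0, 0], [0, -0.7, 0], 1], [[0, 0, 0], [0, -0.7, 0], 1]]'

```text
t: 21.6
ee_pos: [0.6402, -0.1775, 0.2407]
tool_rot: [2.344, 2.085, 0.0]
ft_force: [-0.6, 0.8, -0.4]
width: 0.0309
finger_force: 15.0
```

```bash
python3 go.py .505 .404 .22; python3 - <<'E'
from h import *
# check: pale prop A now on lowered left pan; find bright pale blob near the expected place, and tray bay from scene rays
s=r.camera("scene");c=r.camera("top")
hsv=cv2.cvtColor(s["img"],cv2.COLOR_RGB2HSV)
old=cv2.imread("pics/raw5.png")[:,:,::-1]
P=(.670,.0915,.125);print("expected A top px",proj(s,P), "old",proj(s,(.6692,.0717,.159)))
g=cv2.matchTemplate(s["img"],np.ascontiguousarray(old[188:215,358:380]),cv2.TM_CCOEFF_NORMED)[150:260,320:420];print(cv2.minMaxLoc(g))
m=np.array([[417,22],[575,12],[607,68],[433,80]])/3+np.array([560,435])/3
cor=np.array([ray(s,u-.3,v-.3,.024) for u,v in m]);print(cor.round(4).tolist(),cor.mean(0))
E
```

```text
t 21.6 pos [ 0.6402 -0.1775  0.2407] w 0.0309 ff 15.0 yaw_y -0.117 z [ 0.003 -0.004 -1.   ] shift units [18.73 -6.74  0.6 ] joints [ 0.56  0.5  -0.56  1.54  0.28  1.18 -0.16]
expected A top px [371.93488974 206.12263536] old [368.83553005 197.69781997]
(-0.7348365187644958, 0.7557275295257568, (49, 13), (6, 9))
[[0.4012, 0.3584, 0.024], [0.5152, 0.4567, 0.024], [0.5812, 0.387, 0.024], [0.463, 0.2838, 0.024]] [0.49017545 0.37146144 0.024     ]
```

Prop B is held and lifted. Averaging both views, the bay centre is about (0.510, 0.399). I carry it there.

>>> step_arm --moves '[[[0.6, -0.2, 0], [0, 0, 0], 1], [[1, -0.35, 0], [0, 0, 0], 1], [[1, -0.35, 0], [0, 0, 0], 1], [[1, -0.35, 0], [0, 0, 0], 1], [[1, -0.35, 0], [0, 0, 0], 1], [[1, -0.35, 0], [0, 0, 0], 1], [[1, -0.35, 0], [0, 0, 0], 1], [[1, -0.35, 0], [0, 0, 0], 1], [[1, -0.35, 0], [0, 0, 0], 1], [[1, -0.35, 0], [0, 0, 0], 1]]'

```text
t: 22.7
ee_pos: [0.5713, 0.123, 0.2379]
tool_rot: [-2.344, -2.089, 0.0]
ft_force: [0.7, 0.8, -1.2]
width: 0.031
finger_force: 15.0
```

>>> step_arm --moves '[[[1, -0.35, 0], [0, 0, 0], 1], [[1, -0.35, 0], [0, 0, 0], 1], [[1, -0.35, 0], [0, 0, 0], 1], [[1, -0.35, 0], [0, 0, 0], 1], [[1, -0.35, 0], [0, 0, 0], 1], [[1, -0.35, 0], [0, 0, 0], 1], [[1, -0.35, 0], [0, 0, 0], 1], [[0.7, -0.35, 0], [0, 0, 0], 1], [[0, 0, 0], [0, 0, 0], 1], [[0, 0, 0], [0, 0, 0], 1]]'

```text
t: 23.7
ee_pos: [0.5147, 0.3607, 0.2377]
tool_rot: [-2.343, -2.091, 0.001]
ft_force: [0.2, -0.9, -0.9]
width: 0.0311
finger_force: 15.0
```

```bash
python3 go.py .51 .399 .029; python3 - <<'E'
from h import *
s=r.camera("scene")["img"];old=cv2.imread("pics/raw5.png")[:,:,::-1]
h=cv2.cvtColor(s,cv2.COLOR_RGB2GRAY).astype(int)
ho=cv2.cvtColor(np.ascontiguousarray(old),cv2.COLOR_RGB2GRAY).astype(int)
# column through prop A: pale (r-b) vs grey pan
for n,I in(("old",old),("new",s)):
    d=I.astype(int);w=(d[:,:,0]-d[:,:,2])
    sub=d[150:245,335:410];print(n);[print(''.join('#' if 20<w[y,x]<55 and d[y,x,0]>120 else '.' if w[y,x]<=20 else 'o' for x in range(340,408))) for y in range(178,236,2)]
E
```

```text
t 23.7 pos [0.5147 0.3607 0.2377] w 0.0311 ff 15.0 yaw_y -0.114 z [-0.001 -0.    -1.   ] shift units [ 1.25 -0.29  6.96] joints [-0.2   0.48 -0.7   1.62  0.33  1.17 -1.09]
old
###oooooooooooooooo########ooooooooooooooooooooooooooooooooooooooooo
oooooooooooooooooooooooooooooooooooooooooooooo#oooooooo#oooooooooooo
oooooooooooooooooooooooooooooooooooooooooooooo#oooooo#oooooooooooooo
oooooooooooooooooooooooooooooooooooooooooooooo#oooo#oooooooooooooooo
oooooooooooooooooooooooooooooooooooooooooooooooooooooooooooooooooooo
oooooooooooooooooooooooooooooooooooooooooooooooooooooooooooooooooooo
oooooooooooooooooooooooooooooooooooooooooooooooooooooooooooooooooooo
oooooooooooooooooooooooo##########oooooooooooooooooooooooooooooooooo
oooooooooooooooooooooo###############ooooooooooooooooooooooooooooooo
ooooooooooooooooooooo#################oooooooooooooooooooooooooooooo
ooooooooooooooooooooo#################oooooooooooooooooooooooooooooo
ooooooooooooooooooooo#################oooooooooooooooooooooooooooooo
ooooooooooooooooooooo##oo#############oooooooooooooooooooooooooooooo
ooooooooooooooooooo####ooo#
[... 2381 characters left out ...]
oooooooooo
#ooooooooooooooooooooo##ooooo#######o##ooooooooooooooooooooooooooooo
o#ooooooooooooo####...ooooooo######oo#oooooooooooooooooooooooooooooo
#oooooooooooo##........ooooo#######oo###oooooooooooooooooooooooooooo
oooooooooooo#........oooooo#######ooo....##ooooooooooooooooooooooooo
ooooooooooo#........ooooooo#######ooo......##ooooooooooooooooooooooo
oo#####oooo#o......ooooo##########ooo........#oooooooooooooooooooooo
ooooooooo#ooo......ooo##############oo........#ooooooooooooooooooooo
ooooooooooooo.......ooo#############o.........##oooooooooooooooooooo
ooooooooooooooo........ooo########oo..........#ooooooooooooooooooooo
oooooooooooooooo............................##oooooooooooooooooooooo
```

Prop A rode its pan down and stands centred. I finish the move over the bay and lower.

>>> step_arm --moves '[[[0.7, -0.2, 0], [0, 0, 0], 1], [[0.5, -0.1, 0], [0, 0, 0], 1], [[0, 0, 1], [0, 0, 0], 1], [[0, 0, 1], [0, 0, 0], 1], [[0, 0, 1], [0, 0, 0], 1], [[0, 0, 1], [0, 0, 0], 1], [[0, 0, 1], [0, 0, 0], 1], [[0, 0, 0.7], [0, 0, 0], 1], [[0, 0, 0], [0, 0, 0], 1], [[0, 0, 0], [0, 0, 0], 1]]'

```text
t: 24.75
ee_pos: [0.5108, 0.3974, 0.0672]
tool_rot: [-2.345, -2.09, 0.0]
ft_force: [-0.3, 0.3, -1.8]
width: 0.031
finger_force: 15.0
```

```bash
python3 go.py .51 .399 .029
```

```text
t 24.75 pos [0.5108 0.3974 0.0672] w 0.031 ff 15.0 yaw_y -0.115 z [-0.  0. -1.] shift units [ 0.05 -0.03  1.27] joints [-0.32  0.68 -0.62  1.71  0.48  0.9  -1.25]
```

>>> step_arm --moves '[[[0, 0, 0.6], [0, 0, 0], 1], [[0, 0, 0.4], [0, 0, 0], 1], [[0, 0, 0.2], [0, 0, 0], 1], [[0, 0, 0.05], [0, 0, 0], 1], [[0, 0, 0.05], [0, 0, 0], 1], [[0, 0, 0], [0, 0, 0], 1], [[0, 0, 0], [0, 0, 0], 1]]'

```text
t: 25.45
ee_pos: [0.5107, 0.3979, 0.0283]
tool_rot: [-2.344, -2.091, -0.002]
ft_force: [-0.7, 0.1, -0.6]
width: 0.0312
finger_force: 15.0
```

```bash
python3 go.py .51 .399 .028;python3 -c "
from h import *
print(r.read_state()['ft_force'])"
```

```text
t 25.45 pos [0.5107 0.3979 0.0283] w 0.0312 ff 15.0 yaw_y -0.114 z [ 0.001  0.001 -1.   ] shift units [ 0.03 -0.03  0.01] joints [-0.34  0.73 -0.59  1.73  0.52  0.84 -1.28]
[-0.70334394  0.09183659 -0.59655886]
```

>>> step_arm --moves '[[[0, 0, 0.05], [0, 0, 0], 1], [[0, 0, 0], [0, 0, 0], 1], [[0, 0, 0], [0, 0, 0], -0.3], [[0, 0, 0], [0, 0, 0], -0.3], [[0, 0, 0], [0, 0, 0], -0.3], [[0, 0, 0], [0, 0, 0], -0.3], [[0, 0, 0], [0, 0, 0], -0.3], [[0, 0, 0], [0, 0, 0], -0.3]]'

```text
t: 26.25
ee_pos: [0.5104, 0.3975, 0.0263]
tool_rot: [-2.344, -2.091, 0.0]
ft_force: [0.6, -0.0, -0.2]
width: 0.0569
finger_force: 0.0
```

>>> step_arm --moves '[[[0, 0, -0.3], [0, 0, 0], -0.3], [[0, 0, -0.7], [0, 0, 0], -0.3], [[0, 0, -1], [0, 0, 0], -0.3], [[0, 0, -1], [0, 0, 0], -0.3], [[0, 0, -1], [0, 0, 0], -0.3], [[0, 0, -1], [0, 0, 0], -0.3], [[-1, 0, -1], [0, 0, 0], -0.3], [[-1, 0, 0], [0, 0, 0], -0.3], [[-1, 0, 0], [0, 0, 0], -0.3], [[0, 0, 0], [0, 0, 0], -0.3]]'

```text
t: 27.25
ee_pos: [0.5009, 0.3035, 0.2069]
tool_rot: [2.347, 2.084, -0.002]
ft_force: [-0.4, -0.0, 0.5]
width: 0.0572
finger_force: 0.0
```

```bash
python3 - <<'E'
from h import *
s=r.camera("scene");d=s["img"].astype(int);w=d[:,:,0]-d[:,:,2]
print("foot px",proj(s,(.5107,.3979,.006)),"top px",proj(s,(.5107,.3979,.066)), r.read_state()["ee_pos"],r.read_state()["width"])
for y in range(138,178,1):print(y,''.join('#' if w[y,x]<42 else 'o' if w[y,x]<58 else '.' for x in range(320,396)))
print("A")
for y in range(196,238,2):print(''.join('#' if 20<w[y,x]<55 and d[y,x,0]>120 else '.' if w[y,x]<=20 else 'o' for x in range(340,408)))
E
```

```text
foot px [366.24784707 163.02231985] top px [368.47548413 144.33297897] [0.50069834 0.3059672  0.20708209] 0.05698900802307891
138 ............................................................................
139 ............................................................................
140 ............................................................................
141 ..............................................ooooo.........................
142 ...............ooooo........................ooooooooo.......................
143 ............ooooooooooo....................ooo######ooo.....................
144 ............oo#######ooo..................oo#########ooo....................
145 ...........oo#########oo..........o.......oo##########oo....................
146 ...........oo##########o..........o.......oo##########oo....................
147 ...........oo##########o..........oo......oo##########oo....................
148 ...........o###########o..................o###########o.....................
149 ...........o###########o..................o############oo...................
15
[... 3016 characters left out ...]
oooooooooo
o#ooooooooooooo####....ooooo##########oooooooooooooooooooooooooooooo
#oooooooooooo##........oooo########oo###oooooooooooooooooooooooooooo
oooooooooooo#........oooooo########oo....##ooooooooooooooooooooooooo
ooooooooooo#.......ooooooo########ooo......##ooooooooooooooooooooooo
#oooooooooo#o......oooo############oo........##ooooooooooooooooooooo
oo#####oooo##......ooo##############oo........#ooooooooooooooooooooo
ooooooooo###o.......ooo#############o.........##oooooooooooooooooooo
ooooooooooooooo........oo#########oo..........#ooooooooooooooooooooo
oooooooooooooooo............................##oooooooooooooooooooooo
ooooooooooooooo...........................o#oooooooooooooooooooooooo
```

Prop B stands upright in the bay, clear of the walls and the stock. Prop A stands centred in its pan. The arm is clear, so I hand in.

```bash
python3 -c "
from workcell import r
print(r.job_done())"
```

```text
the job is handed in; nothing more can be done
None
```

The right pan dropped, so I moved its prop, the heavier one, to the tray's empty bay, where it stands upright; the lighter one stands in the left pan, and I handed in about 27 s into the 67 s limit (hand-in gave no verdict).

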